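# Re-clamp a workpiece a quarter turn round in a clamp of unknown thread

### The job

The brass block is held in one of two screw clamps that look alike, but one has a left-hand thread and nobody marked which: find out by trying which way its bar knob gives, and open that clamp. Lift the brass block out, set it down on the bench and let go so that you can take it by its other two sides, then put it back on the same seat turned a quarter, so that the slot in its top runs from the moving jaw to the fixed fence, and screw the clamp tight on it again. Leave the grey block clamped as it is and do not shift the other things.

Things in the scene. Friction and masses are not known exactly. Their poses are not given: they have to be found in the camera images.
- brass_block_centre (a point): Centre (half-way up) of the brass workpiece, a loose yellow block 44 x 44 mm and 34 mm high, 0.2 to 0.45 kg. A slot 10 mm wide and 10 mm deep runs along its own x axis across the top; z is up. At the start it is clamped with the slot parallel to the jaw faces.
- brass_block: The same brass block; origin at the centre of its underside, x along the slot.
- grey_block_centre (a point): Centre of the other workpiece, the same in shape but light grey aluminium, clamped in the other clamp; it stays there.
- clamp_1: Clamp 1, fixed to the bench, one of two that look alike, blue and steel, side by side about 0.25 m apart. Base 226 x 64 x 10 mm; origin on the bench under the seat's centre; x points from knob and moving jaw to the fixed fence, y along the jaw faces, z up. Fence face at x = +22 mm, fence 50 mm wide. Fence and jaw end 54 mm above the bench, 2 mm below a block's top, so a block is taken by its y faces.
- seat_1 (a point): Centre of the top of clamp 1's seat, 22 mm above the bench, where a block's underside rests; axes as the clamp's. The seat is 36 mm wide in y, and both y sides of a block on it are clear.
- jaw_1: Moving jaw of clamp 1, 48 mm wide, 20 mm thick; its face is at x = -22 mm from the seat's centre when it just touches a block, and withdraws towards -x. Axes as the clamp's; its origin is not on the jaw but, when shut, at the clamp's origin.
- bar_1 (a point): Centre of clamp 1's black bar knob, on the upright screw's axis, 115 mm from the seat's centre along the clamp's -x, 57 mm above the bench. Bar 56 mm long (its x), 14 mm wide (its y: pinch so, from above), 30 mm high; 8 mm under it stands the housing. It turns with the screw and lies along the clamp's x when the screw reads 0.
- knob_1 (a joint): Screw of clamp 1, rad: 0 with the jaw just touching a block (start), stop at -0.12, fully open 2.0. It grows as the clamp opens, whichever way that is: one clamp opens anticlockwise seen from above, the other clockwise; look and number do not tell. Jaw travel 4 mm per rad; friction 0.12 N m, stays where left. Tight is about -0.1 and presses the block with about 30 N.
- clamp_2: Clamp 2, fixed to the bench, one of two that look alike, blue and steel, side by side about 0.25 m apart. Base 226 x 64 x 10 mm; origin on the bench under the seat's centre; x points from knob and moving jaw to the fixed fence, y along the jaw faces, z up. Fence face at x = +22 mm, fence 50 mm wide. Fence and jaw end 54 mm above the bench, 2 mm below a block's top, so a block is taken by its y faces.
- seat_2 (a point): Centre of the top of clamp 2's seat, 22 mm above the bench, where a block's underside rests; axes as the clamp's. The seat is 36 mm wide in y, and both y sides of a block on it are clear.
- jaw_2: Moving jaw of clamp 2, 48 mm wide, 20 mm thick; its face is at x = -22 mm from the seat's centre when it just touches a block, and withdraws towards -x. Axes as the clamp's; its origin is not on the jaw but, when shut, at the clamp's origin.
- bar_2 (a point): Centre of clamp 2's black bar knob, on the upright screw's axis, 115 mm from the seat's centre along the clamp's -x, 57 mm above the bench. Bar 56 mm long (its x), 14 mm wide (its y: pinch so, from above), 30 mm high; 8 mm under it stands the housing. It turns with the screw and lies along the clamp's x when the screw reads 0.
- knob_2 (a joint): Screw of clamp 2, rad: 0 with the jaw just touching a block (start), stop at -0.12, fully open 2.0. It grows as the clamp opens, whichever way that is: one clamp opens anticlockwise seen from above, the other clockwise; look and number do not tell. Jaw travel 4 mm per rad; friction 0.12 N m, stays where left. Tight is about -0.1 and presses the block with about 30 N.
- oil_bottle: Loose bystander at the side: white oil bottle with a red spout, 54 mm across, 126 mm high; origin under its centre.
- height_setter: Loose bystander at the side: blue box with a dial, 55 x 54 x 64 mm; origin under its centre.
- collet: Loose bystander at the side: steel spring collet, 33 mm across, 40 mm high; origin under its centre.
- layout_tin: Loose bystander at the side: round blue tin, 66 mm across, 37 mm high; origin under its centre.
There are look-alikes about, which are no part of the job. Of the things like the brass_block, leave any that is green; of the rest the larger one is meant.

How it is judged:
On the way, in this order (a step that is already met when the one before it is completed fails the run):
1. the clamp that holds the brass block is opened (screw past 1.2 rad, jaw back by about 5 mm) (((horizontal distance between brass_block_centre and seat_1 below 0.03 m and value of joint knob_1 above 1.2 rad) or (horizontal distance between brass_block_centre and seat_2 below 0.03 m and value of joint knob_2 above 1.2 rad))), for 0.1 s.
2. the brass block stands upright on the bench clear of the clamps, let go (height (world z) of brass_block_centre below 0.022 m and angle between brass_block_centre's own z axis and vertical below 0.06 rad and contact force between the fingers and brass_block below 0.05 N and horizontal distance between brass_block_centre and seat_1 above 0.07 m and horizontal distance between brass_block_centre and seat_2 above 0.07 m and linear speed of brass_block below 0.02 m/s), for 0.2 s.
3. the brass block is back on its seat with the slot running from jaw to fence, let go (((horizontal distance between brass_block_centre and seat_1 below 0.012 m and z of brass_block_centre in the frame of seat_1 below 0.02 m and angle between the x axis of brass_block_centre and the x axis of seat_1, either way round below 0.12 rad and angle between brass_block_centre's own z axis and vertical below 0.06 rad) or (horizontal distance between brass_block_centre and seat_2 below 0.012 m and z of brass_block_centre in the frame of seat_2 below 0.02 m and angle between the x axis of brass_block_centre and the x axis of seat_2, either way round below 0.12 rad and angle between brass_block_centre's own z axis and vertical below 0.06 rad)) and contact force between the fingers and brass_block below 0.05 N), for 0.2 s.
At the end, for the whole second after the job is handed in: The brass block sits flat on the seat of its clamp within 12 mm of the seat's centre, its slot within 0.12 rad of the direction from jaw to fence, the screw below 0.1 rad and the jaw pressing the block with more than 2 N; let go and at rest ((((horizontal distance between brass_block_centre and seat_1 below 0.012 m and z of brass_block_centre in the frame of seat_1 below 0.02 m and angle between the x axis of brass_block_centre and the x axis of seat_1, either way round below 0.12 rad and angle between brass_block_centre's own z axis and vertical below 0.06 rad) and value of joint knob_1 below 0.1 rad and contact force between jaw_1 and brass_block above 2 N) or ((horizontal distance between brass_block_centre and seat_2 below 0.012 m and z of brass_block_centre in the frame of seat_2 below 0.02 m and angle between the x axis of brass_block_centre and the x axis of seat_2, either way round below 0.12 rad and angle between brass_block_centre's own z axis and vertical below 0.06 rad) and value of joint knob_2 below 0.1 rad and contact force between jaw_2 and brass_block above 2 N)) and linear speed of brass_block below 0.01 m/s and contact force between the fingers and brass_block below 0.05 N); the robot touches nothing.
It fails at once if the grey block's clamp is opened by more than 0.3 rad or the grey block shifted by more than 8 mm (distance of grey_block_centre from where it was at the start of the episode above 0.008 m or (horizontal distance between grey_block_centre and seat_1 below 0.03 m and value of joint knob_1 above 0.3 rad) or (horizontal distance between grey_block_centre and seat_2 below 0.03 m and value of joint knob_2 above 0.3 rad)).
It fails at once if a bystander is shifted by more than 25 mm (distance of any of oil_bottle, height_setter, collet, layout_tin from where it was at the start of the episode above 0.025 m).
It also fails if it takes over 72 s, if anything falls off the work surface, if the arm or the gripper's body presses on something with over 40 N, if the wrist force passes 120 N, or if a joint passes its speed limit or range.

### The arm

A 6-joint arm with a two-finger parallel gripper is mounted at the origin on a cart in front of the work surface, level with it; the furniture and walls round the work are solid. World frame = base frame: x ahead of the robot, y to its left, z up, the work surface at z = 0. Lengths are in m, angles in rad, forces in N, time in s.
With the tool pointing down it reaches from about 0.4 to 0.925 m from the base axis. Payload 3.4 kg.
Tool frame: the origin (TCP) lies on the mounting face of the last link; the fingertips stand 173 mm ahead of it and the grasp point (between the pads) lies 155 mm ahead of it; z points along the fingers, y is the line along which they close (so a half turn about z gives the same grasp; the last joint's range is limited). The gripper opens to 85 mm and grips with 20 to 120 N. Pads are 22 mm wide; open, the fingers measure 114 mm over their backs; the gripper's body (76 mm by 85 mm) begins 54 mm behind the grasp point. The pads swing forward as they close: fully open they stand 13 mm farther back than shut.
Start: joints at [1.141, 0.307, 1.506, -0, 1.328, -0.073], TCP at [0.201, 0.539, 0.405] pointing down, gripper open.
Joint ranges: [-3.12, 3.12], [-1.05, 2.28], [0.14, 2.33], [-1.42, 4.57], [0.1, 2.73], [-2.68, 2.68]. Speed limits (rad/s): [2.57, 2.57, 3.14, 3.14, 3.14, 3.14].

### API

Orientations are given as a 3x3 rotation matrix whose columns are the frame's x, y, z axes.
In Python, from station import bot, snapshot, calibration gives the robot as it stands. The module is installed in compiled form; this text tells all that it offers.
- The arm moves only by the tool play_rows, never from a script. Its argument "plan" is a list of rows, each an object of numbers: "dx", "dy", "dz": the shift along the tool's x, y, z scaled (see below); "ax", "ay", "az": the turn, a rotation vector about the tool's x, y, z scaled (see below); "jaw": the opening, from 0 (shut) to 1 (fully open). A call has 1 to 12 rows; each row shifts and turns the commanded pose from where the row before left it, along the tool's axes as they then stand; what a row does not reach is not made up. The controller multiplies each number of a shift by 4 cm and each number of a turn by 0.15 rad. A row lasts 1/8 s, in which the tool goes at most 62.5 mm and 10.7 degrees, less where a joint would pass 70% of its speed; a pose out of reach is approached as far as the arm can. A call with a number of a shift or a turn outside -1 to 1 is refused whole. A call with a gripper value outside its range is refused whole. The fingers move at their own pace and stop on an object; the grip force is fixed at half the most. Time passes only in rows, so rows that do not move let the fingers close. It gives the time, the measured TCP pose, the force, the opening and the grip force at its end, in the units of the state.
- bot.get_obs(): the state, without advancing time (a new reading comes with each control period).
- snapshot(name): name is "scene" or "top" or "wrist"; returns the picture (400x640x3 uint8, red, green, blue); there is no depth.
- calibration(name): a dict with "mtx" (3x3 intrinsics, pixels), "R" (3x3) and "t" (3): a world point X has camera coordinates R X + t. Camera axes: x right, y down, z forward; pixel columns grow to the right and rows downward; lengths in m; the calibration is good to about 2 mm. The wrist camera is an equidistant fisheye: a pixel r from the principal point sees the ray r / f radians off the axis. A picture is of the moment at which its call begins: read the wrist's pose just before it. calibration takes no time and is no camera call; for the wrist camera it gives the pose at the moment of the call.
- bot.close_job(): hands the job in; it is judged then, once.
The state is a dict: "clock": time; "qpos": joint angles; "dq": joint speeds; "effort": joint torques, N m; "tool_pos": TCP position; "eef_rot": TCP orientation; "contact_force": force on the tool from outside, world axes, zero at the start; "torque": the same for the moment, N m; "opening": finger opening in m; "grasp_force": force on a finger pad.
Only numpy, scipy, OpenCV 4.12 (cv2) and the standard library are available. Lean on these libraries where they do the work, as an engineer would, in place of code of your own. Each camera call takes 0.05 s, during which the arm holds its last target. There are 200 camera calls.

## Working session

There is one attempt and no reset: what is moved stays moved. The work goes in short steps, Python scripts to look and compute and a tool call to move; the robot and the scene stay as the last step left them, time stands still between calls to the robot, and variables do not carry over. Pictures are saved under pics/ and viewed, at most 10 in all, crops included, and the job is handed in when it is done.

Besides the shell and the picture viewer there is one more tool, called after "Call:" as name(argument=value, ...) on one line, values as JSON. play_rows: Moves the arm, as the interface text tells. Its arguments: {"type":"object","properties":{"plan":{"type":"array"}},"required":["plan"]}

```bash
mkdir -p pics; python3 - <<'E'
from station import bot,snapshot,calibration
import cv2,numpy as np
o=bot.get_obs();print(o['clock'],o['tool_pos'],np.round(o['eef_rot'],3).tolist(),o['opening'])
for n in('scene','top'):
    im=snapshot(n);cv2.imwrite(f'pics/{n}0.png',im[:,:,::-1]);c=calibration(n);print(n,{k:np.round(v,4).tolist() for k,v in c.items()})
E
```

```text
0.0 [0.20070987 0.5384753  0.40379011] [[-0.937, 0.349, -0.001], [0.349, 0.937, -0.002], [0.0, -0.002, -1.0]] 0.08514272015871913
scene {'mtx': [[508.7129, 0.0, 315.9213], [0.0, 508.7129, 204.7235], [0.0, 0.0, 1.0]], 'R': [[0.8913, -0.4534, -0.0062], [-0.2849, -0.5493, -0.7856], [0.3528, 0.7019, -0.6188]], 't': [-0.4918, 0.218, 1.3344]}
top {'mtx': [[454.0221, 0.0, 311.7336], [0.0, 454.0221, 205.8418], [0.0, 0.0, 1.0]], 'R': [[-0.0287, -0.9996, 0.0008], [-0.9934, 0.0284, -0.1109], [0.1108, -0.004, -0.9938]], 't': [0.0272, 0.5606, 1.554]}
```

View pics/top0.png

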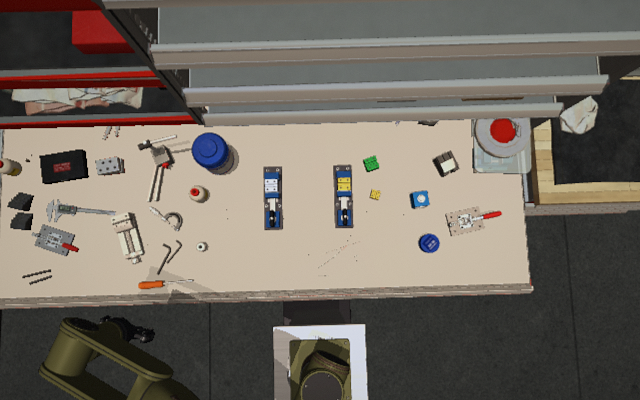

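View pics/scene0.png

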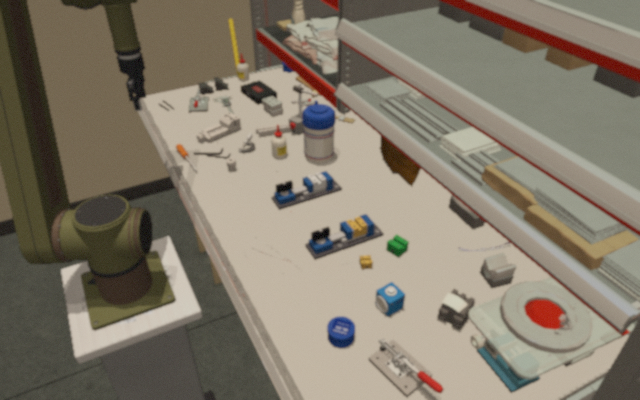

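Top view: candidates like the brass block are yellow at (344,185) in the right clamp, a green one at (371,163) (excluded) and a small yellow one at (375,195) (smaller, so excluded). The one meant is in the right clamp. Next, a crop to confirm and a coarse fix.

```bash
cat > h.py <<'E'
import cv2,numpy as np
from station import bot,snapshot,calibration
def ray(c,uv,fish=False):
    K=c['mtx'];x=(uv[0]-K[0,2])/K[0,0];y=(uv[1]-K[1,2])/K[1,1]
    if fish:
        r=np.hypot(x,y);s=np.sin(r)/r if r>1e-9 else 1;d=np.array([x*s,y*s,np.cos(r)])
    else:d=np.array([x,y,1.])
    R=np.array(c['R']);return -R.T@np.array(c['t']),R.T@d
def onz(c,uv,z,fish=False):
    o,d=ray(c,uv,fish);return o+d*(z-o[2])/d[2]
def proj(c,X,fish=False):
    p=np.array(c['R'])@X+c['t'];K=c['mtx']
    if fish:
        n=np.hypot(p[0],p[1]);k=np.arctan2(n,p[2])/n;q=p[:2]*k
    else:q=p[:2]/p[2]
    return q*K[0,0]+K[:2,2]
E
python3 - <<'E'
from h import *
im=cv2.imread('pics/top0.png');c=calibration('top');hsv=cv2.cvtColor(im,cv2.COLOR_BGR2HSV)
cv2.imwrite('pics/crop0.png',cv2.resize(im[140:250,240:450],None,fx=3.8,fy=3.8,interpolation=cv2.INTER_CUBIC))
for nm,lo,hi,z,mn in(('yellow',(20,120,90),(32,255,255),.056,20),('black',(0,0,0),(180,255,45),.072,20),('blue',(100,100,40),(125,255,255),.01,60)):
    m=cv2.inRange(hsv,lo,hi);m[:140]=0;m[250:]=0;m[:,:190]=0;m[:,450:]=0
    n,l,s,ce=cv2.connectedComponentsWithStats(m)
    for i in range(1,n):
        if s[i,4]>=mn:print(nm,s[i],ce[i].round(1),onz(c,ce[i],z).round(3))
E
```

```text
yellow [337 178  14  12 151] [343.8 183.5] [ 0.633 -0.102  0.056]
yellow [370 190  10  10  73] [374.9 194.3] [ 0.592 -0.207  0.056]
black [433 159  11  17  75] [438.2 166.7] [ 0.679 -0.427  0.072]
black [343 209   4  17  52] [344.5 217.1] [ 0.515 -0.099  0.072]
black [270 211   5   7  28] [271.9 213.5] [0.534 0.147 0.072]
black [270 219   5   8  32] [271.9 222.8] [0.503 0.148 0.072]
blue [192 140  37  29 862] [209.8 152.5] [0.766 0.371 0.01 ]
blue [336 171  15   7  91] [342.9 173.6] [ 0.676 -0.104  0.01 ]
blue [264 172  16   8 105] [271.6 175.2] [0.677 0.151 0.01 ]
blue [337 191  14   6  70] [343.7 193.7] [ 0.604 -0.104  0.01 ]
blue [410 191  19  17 190] [418.9 198.8] [ 0.578 -0.369  0.01 ]
blue [265 193  15   5  71] [271.6 195. ] [0.606 0.152 0.01 ]
blue [266 211   5  17  65] [267.6 219.2] [0.521 0.168 0.01 ]
blue [274 211   6  16  77] [277.  218.8] [0.521 0.135 0.01 ]
blue [338 210   7  16  71] [339.9 217.9] [ 0.518 -0.087  0.01 ]
blue [419 234  20  16 236] [428.6 241.9] [ 0.425 -0.395  0.01 ]
```

View pics/crop0.png

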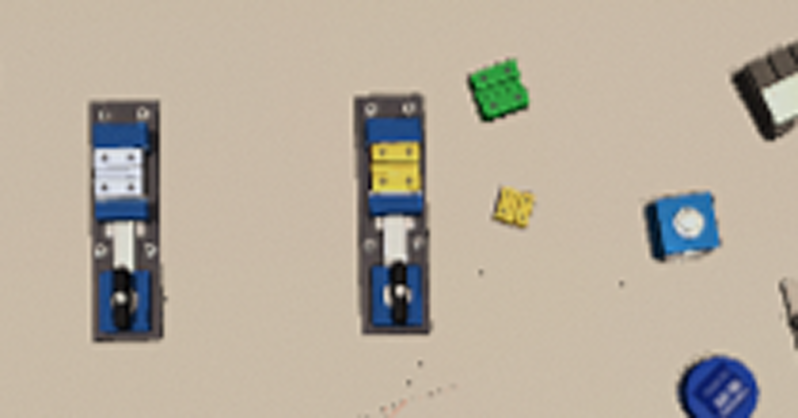

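Confirmed: the brass block (44 mm class, slot along y) is in the right clamp (crop (395,167)), with its bar at (400,290). Now moving over it.

Call:
play_rows(plan=[{"az": -0.73}, {"az": -0.73}, {"az": -0.73}, {"dx": -0.5, "dy": -0.9}, {"dx": -0.55, "dy": -1}, {"dx": -0.55, "dy": -1}, {"dx": -0.55, "dy": -1}, {"dx": -0.55, "dy": -1}, {"dx": -0.55, "dy": -1}, {"dx": -0.55, "dy": -1}, {"dx": -0.55, "dy": -1}, {"dx": -0.55, "dy": -1}])

```text
invalid input at $.plan[0]: expected keys dx, dy, dz, ax, ay, az, jaw
```

Call:
play_rows(plan=[{"dx": -0.55, "dy": -1}, {"dx": -0.55, "dy": -1}, {"dx": -0.55, "dy": -1}, {"dx": -0.55, "dy": -1}, {"dx": -0.55, "dy": -1}, {"dx": -0.55, "dy": -1}, {"dx": -0.55, "dy": -1}, {}, {}])

```text
invalid input at $.plan[0]: expected keys dx, dy, dz, ax, ay, az, jaw
```

```bash
cat >> h.py <<'E'
def st():
    o=bot.get_obs();print(round(o['clock'],2),o['tool_pos'].round(4),np.round(o['eef_rot'],4).tolist(),'op',round(o['opening'],4),'F',o['contact_force'].round(1),'T',o['torque'].round(2),'g',o['grasp_force']);return o
E
python3 - <<'E'
from h import *
st();c=calibration('wrist');im=snapshot('wrist');cv2.imwrite('pics/w1.png',im[:,:,::-1]);np.savez('w1',**c);print(c)
E
```

```text
0.1 [0.2007 0.5385 0.4039] [[-0.937, 0.3493, -0.0008], [0.3493, 0.937, -0.0017], [0.0002, -0.0019, -1.0]] op 0.085 F [ 0.5 -0.3  0.1] T [-0.01 -0.   -0.02] g 0.0
{'mtx': array([[309.70691629,   0.        , 326.49004985],
       [  0.        , 309.70691629, 202.42216669],
       [  0.        ,   0.        ,   1.        ]]), 'R': array([[ 0.34974448,  0.9368442 , -0.00131733],
       [ 0.90062442, -0.33583497,  0.27584513],
       [ 0.2579815 , -0.09766173, -0.96120119]]), 't': array([-0.57412842, -0.03575604,  0.37845329])}
```

View pics/w1.png

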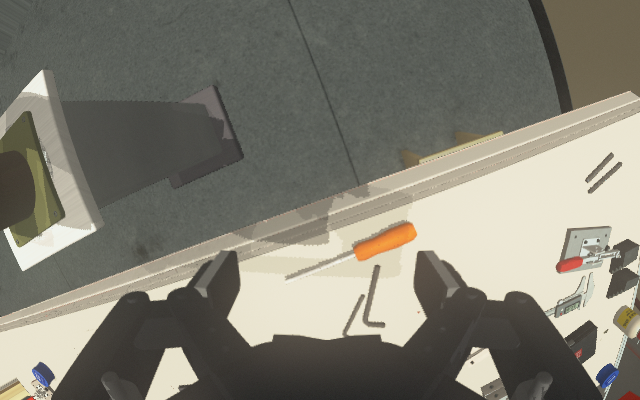

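The wrist view at the start shows only the bench edge, with the screwdriver at (385,242) and the fingers at the bottom. Every row needs all the keys, so I'm re-sending the moves.

Call:
play_rows(plan=[{"dx": 0, "dy": 0, "dz": 0, "ax": 0, "ay": 0, "az": -0.73, "jaw": 1}, {"dx": 0, "dy": 0, "dz": 0, "ax": 0, "ay": 0, "az": -0.73, "jaw": 1}, {"dx": 0, "dy": 0, "dz": 0, "ax": 0, "ay": 0, "az": -0.73, "jaw": 1}, {"dx": -0.72, "dy": -1, "dz": 0, "ax": 0, "ay": 0, "az": 0, "jaw": 1}, {"dx": -0.72, "dy": -1, "dz": 0, "ax": 0, "ay": 0, "az": 0, "jaw": 1}, {"dx": -0.72, "dy": -1, "dz": 0, "ax": 0, "ay": 0, "az": 0, "jaw": 1}, {"dx": -0.72, "dy": -1, "dz": 0, "ax": 0, "ay": 0, "az": 0, "jaw": 1}, {"dx": -0.72, "dy": -1, "dz": 0, "ax": 0, "ay": 0, "az": 0, "jaw": 1}, {"dx": -0.72, "dy": -1, "dz": 0, "ax": 0, "ay": 0, "az": 0, "jaw": 1}, {"dx": -0.72, "dy": -1, "dz": 0, "ax": 0, "ay": 0, "az": 0, "jaw": 1}, {"dx": -0.72, "dy": -1, "dz": 0, "ax": 0, "ay": 0, "az": 0, "jaw": 1}, {"dx": -0.72, "dy": -1, "dz": 0, "ax": 0, "ay": 0, "az": 0, "jaw": 1}])

```text
clock: 1.65
tool_pos: [0.4503, 0.1701, 0.4046]
eef_rot: [[-1.0, 0.028, -0.0], [0.028, 1.0, 0.0], [0.0, 0.0, -1.0]]
contact_force: [-0.2, 0.2, -0.4]
opening: 0.0856
grasp_force: 0.0
```

Call:
play_rows(plan=[{"dx": -0.72, "dy": -1, "dz": 0, "ax": 0, "ay": 0, "az": 0, "jaw": 1}, {"dx": -0.72, "dy": -1, "dz": 0, "ax": 0, "ay": 0, "az": 0, "jaw": 1}, {"dx": -0.72, "dy": -1, "dz": 0.4, "ax": 0, "ay": 0, "az": 0, "jaw": 1}, {"dx": -0.72, "dy": -1, "dz": 0.4, "ax": 0, "ay": 0, "az": 0, "jaw": 1}, {"dx": -0.72, "dy": -1, "dz": 0.4, "ax": 0, "ay": 0, "az": 0, "jaw": 1}, {"dx": -0.72, "dy": -1, "dz": 0.4, "ax": 0, "ay": 0, "az": 0, "jaw": 1}, {"dx": -0.72, "dy": -1, "dz": 0.4, "ax": 0, "ay": 0, "az": 0, "jaw": 1}, {"dx": 0, "dy": 0, "dz": 0, "ax": 0, "ay": 0, "az": 0, "jaw": 1}, {"dx": 0, "dy": 0, "dz": 0, "ax": 0, "ay": 0, "az": 0, "jaw": 1}])

```text
clock: 2.78
tool_pos: [0.643, -0.1139, 0.324]
eef_rot: [[-1.0, 0.029, -0.002], [0.029, 1.0, 0.001], [0.002, 0.001, -1.0]]
contact_force: [-0.2, 0.4, -0.7]
opening: 0.0855
grasp_force: 0.0
```

```bash
python3 - <<'E'
from h import *
st();c=calibration('wrist');im=snapshot('wrist');cv2.imwrite('pics/w2.png',im[:,:,::-1]);np.savez('w2',**c)
E
```

```text
2.77 [ 0.643  -0.1139  0.324 ] [[-0.9996, 0.029, -0.0019], [0.029, 0.9996, 0.001], [0.0019, 0.0009, -1.0]] op 0.0855 F [-0.2  0.4 -0.7] T [0.01 0.03 0.02] g 0.0
```

View pics/w2.png

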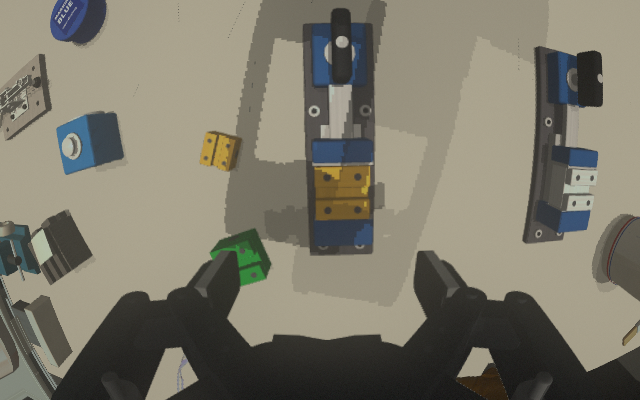

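The wrist view shows the brass block at (342,192) in its clamp, the bar at (341,47) with the screw tip at (342,42), and the grey clamp at right (570,150). Measuring.

```bash
python3 - <<'E'
from h import *
im=cv2.imread('pics/w2.png');c=dict(np.load('w2.npz'));hsv=cv2.cvtColor(im,cv2.COLOR_BGR2HSV)
print('cam',-c['R'].T@c['t'])
def reg(m,x0,x1,y0,y1):
    k=np.zeros_like(m);k[y0:y1,x0:x1]=m[y0:y1,x0:x1];k=cv2.morphologyEx(k,cv2.MORPH_CLOSE,np.ones((5,5)))
    cs,_=cv2.findContours(k,0,cv2.CHAIN_APPROX_NONE);return max(cs,key=cv2.contourArea)[:,0]
def rect(nm,ct,z):
    P=np.array([onz(c,p,z,True)[:2] for p in ct]);r=cv2.minAreaRect((P*1000).astype(np.float32));print(nm,np.round(r[0],1),np.round(r[1],1),round(r[2],1));return P
y=cv2.inRange(hsv,(12,90,40),(35,255,255));b=cv2.inRange(hsv,(0,0,0),(180,255,50))
ct=reg(y,290,400,150,240);P=rect('block',ct,.056);print((P.min(0)*1e3).round(1),(P.max(0)*1e3).round(1))
P=rect('bar',reg(b,325,358,5,90),.072);print((P.min(0)*1e3).round(1),(P.max(0)*1e3).round(1))
bl=cv2.inRange(hsv,(100,110,40),(125,255,255))
rect('fence@54',reg(bl,300,390,215,238),.054);rect('jaw@54',reg(bl,300,390,135,162),.054);rect('hous@49',reg(bl,300,390,20,95),.045)
print('tip',onz(c,(342,42),.072,True))
# base side edges
g=cv2.cvtColor(im,cv2.COLOR_BGR2GRAY)
for v in (100,120,130):
    print(v,[int(x) for x in g[v,296:384:2]])
E
```

```text
cam [ 0.5731934  -0.11187318  0.29313565]
block [ 633.4 -101.1] [44.1 43.4] 88.8
[ 611.3 -123. ] [655.1 -78.8]
bar [521.2 -99.9] [13.6 55.3] 89.4
[ 493.5 -106.9] [548.8 -93. ]
fence@54 [666.7 -83.5] [11.8 11. ] 0.2
jaw@54 [ 600.5 -110.9] [24.  14.9] 88.4
hous@49 [ 522.4 -114.4] [12.7 49.4] 88.3
tip [ 0.51928163 -0.09912176  0.072     ]
100 [161, 162, 160, 161, 112, 83, 83, 84, 82, 85, 83, 84, 83, 82, 82, 83, 78, 182, 170, 169, 165, 167, 168, 165, 167, 165, 144, 115, 70, 59, 59, 61, 59, 61, 61, 59, 62, 64, 80, 118, 144, 144, 145, 146]
120 [162, 162, 161, 161, 104, 82, 85, 82, 83, 83, 86, 83, 84, 83, 81, 84, 69, 156, 171, 169, 165, 167, 171, 166, 166, 132, 98, 96, 80, 61, 65, 64, 65, 66, 66, 69, 78, 79, 79, 80, 144, 147, 146, 145]
130 [162, 161, 161, 162, 113, 80, 84, 83, 83, 84, 84, 84, 110, 177, 168, 157, 156, 151, 171, 168, 165, 165, 169, 165, 109, 97, 96, 95, 90, 112, 113, 113, 108, 66, 73, 82, 85, 84, 84, 100, 162, 161, 160, 161]
```

Call:
play_rows(plan=[{"dx": 0.78, "dy": 0.07, "dz": 0, "ax": 0, "ay": 0, "az": -0.08, "jaw": 1}, {"dx": 0.78, "dy": 0.07, "dz": 0, "ax": 0, "ay": 0, "az": 0, "jaw": 1}, {"dx": 0.78, "dy": 0.07, "dz": 0, "ax": 0, "ay": 0, "az": 0, "jaw": 0.6}, {"dx": 0.77, "dy": 0.07, "dz": 0.3, "ax": 0, "ay": 0, "az": 0, "jaw": 0.6}, {"dx": 0, "dy": 0, "dz": 0.7, "ax": 0, "ay": 0, "az": 0, "jaw": 0.6}, {"dx": 0, "dy": 0, "dz": 0.7, "ax": 0, "ay": 0, "az": 0, "jaw": 0.6}, {"dx": 0, "dy": 0, "dz": 0.6, "ax": 0, "ay": 0, "az": 0, "jaw": 0.6}, {"dx": 0, "dy": 0, "dz": 0.4, "ax": 0, "ay": 0, "az": 0, "jaw": 0.6}, {"dx": 0, "dy": 0, "dz": 0, "ax": 0, "ay": 0, "az": 0, "jaw": 0.6}, {"dx": 0, "dy": 0, "dz": 0, "ax": 0, "ay": 0, "az": 0, "jaw": 0.6}])

```text
clock: 4.08
tool_pos: [0.5193, -0.0998, 0.2178]
eef_rot: [[-1.0, 0.015, 0.001], [0.015, 1.0, -0.0], [-0.001, -0.0, -1.0]]
contact_force: [-0.0, 0.5, 0.2]
opening: 0.0512
grasp_force: 0.0
```

```bash
python3 - <<'E'
from h import *
st();c=calibration('wrist');im=snapshot('wrist');cv2.imwrite('pics/w3.png',im[100:400,130:530,::-1])
E
```

```text
4.08 [ 0.5193 -0.0998  0.2178] [[-0.9999, 0.0152, 0.0015], [0.0152, 0.9999, -0.0003], [-0.0015, -0.0003, -1.0]] op 0.0512 F [-0.   0.5  0.2] T [ 0.03 -0.03  0.01] g 0.0
```

View pics/w3.png

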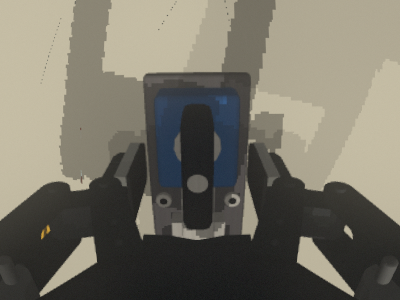

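The bar is centred between the fingers (crop columns 182–213, finger midpoint ≈199). Closing.

Call:
play_rows(plan=[{"dx": 0, "dy": 0, "dz": 0.05, "ax": 0, "ay": 0, "az": 0, "jaw": 0}, {"dx": 0, "dy": 0, "dz": 0, "ax": 0, "ay": 0, "az": 0, "jaw": 0}, {"dx": 0, "dy": 0, "dz": 0, "ax": 0, "ay": 0, "az": 0, "jaw": 0}, {"dx": 0, "dy": 0, "dz": 0, "ax": 0, "ay": 0, "az": 0, "jaw": 0}, {"dx": 0, "dy": 0, "dz": 0, "ax": 0, "ay": 0, "az": 0, "jaw": 0}, {"dx": 0, "dy": 0, "dz": 0, "ax": 0, "ay": 0, "az": 0, "jaw": 0}])

```text
clock: 4.88
tool_pos: [0.5193, -0.0999, 0.2153]
eef_rot: [[-1.0, 0.017, 0.001], [0.017, 1.0, 0.001], [-0.001, 0.001, -1.0]]
contact_force: [-0.3, 5.0, 5.2]
opening: 0.0131
grasp_force: 59.0
```

```bash
python3 -c "
from h import *
st()"
```

```text
4.88 [ 0.5193 -0.0999  0.2153] [[-0.9999, 0.0166, 0.0007], [0.0166, 0.9999, 0.001], [-0.0007, 0.001, -1.0]] op 0.0131 F [-0.3  5.   5.2] T [0.68 0.07 0.05] g 58.95818889141083
```

Call:
play_rows(plan=[{"dx": 0, "dy": 0, "dz": 0, "ax": 0, "ay": 0, "az": -0.5, "jaw": 0}, {"dx": 0, "dy": 0, "dz": 0, "ax": 0, "ay": 0, "az": -0.5, "jaw": 0}, {"dx": 0, "dy": 0, "dz": 0, "ax": 0, "ay": 0, "az": 0, "jaw": 0}, {"dx": 0, "dy": 0, "dz": 0, "ax": 0, "ay": 0, "az": 0, "jaw": 0}])

```text
clock: 5.38
tool_pos: [0.5193, -0.0998, 0.2153]
eef_rot: [[-0.991, -0.133, 0.001], [-0.133, 0.991, 0.001], [-0.001, 0.001, -1.0]]
contact_force: [-0.4, 5.9, 5.2]
opening: 0.0135
grasp_force: 59.0
```

```bash
python3 -c "
from h import *
st()"
```

```text
5.38 [ 0.5193 -0.0998  0.2153] [[-0.9911, -0.1331, 0.0007], [-0.1331, 0.9911, 0.0012], [-0.0008, 0.0011, -1.0]] op 0.0135 F [-0.4  5.9  5.2] T [0.69 0.03 0.14] g 58.98234844207764
```

Call:
play_rows(plan=[{"dx": 0, "dy": 0, "dz": 0, "ax": 0, "ay": 0, "az": -0.5, "jaw": 0}, {"dx": 0, "dy": 0, "dz": 0, "ax": 0, "ay": 0, "az": -0.5, "jaw": 0}, {"dx": 0, "dy": 0, "dz": 0, "ax": 0, "ay": 0, "az": 0, "jaw": 0}])

```text
clock: 5.75
tool_pos: [0.5193, -0.0997, 0.2153]
eef_rot: [[-0.96, -0.28, 0.001], [-0.28, 0.96, 0.001], [-0.001, 0.001, -1.0]]
contact_force: [0.3, 6.0, 6.4]
opening: 0.013
grasp_force: 59.0
```

```bash
python3 -c "
from h import *
print(st()['qpos'])"
```

```text
5.75 [ 0.5193 -0.0997  0.2153] [[-0.96, -0.28, 0.0007], [-0.28, 0.96, 0.0014], [-0.001, 0.0012, -1.0]] op 0.013 F [0.3 6.  6.4] T [0.78 0.01 0.11] g 58.99807333946228
[-2.70101795e-01  4.61213514e-01  1.83488011e+00  2.09234334e-03
  8.45251465e-01 -2.12607140e+00]
```

Torque stays at about 0.1 N·m (friction only) over 0.3 rad, so this clamp opens anticlockwise. Joint 6 would run out of range, so I'm regripping the bar with the hand half-turned.

Call:
play_rows(plan=[{"dx": 0, "dy": 0, "dz": 0, "ax": 0, "ay": 0, "az": 0, "jaw": 0.6}, {"dx": 0, "dy": 0, "dz": 0, "ax": 0, "ay": 0, "az": 0, "jaw": 0.6}, {"dx": 0, "dy": 0, "dz": 0, "ax": 0, "ay": 0, "az": 0, "jaw": 0.6}, {"dx": 0, "dy": 0, "dz": -0.6, "ax": 0, "ay": 0, "az": 0, "jaw": 0.6}, {"dx": 0, "dy": 0, "dz": -0.6, "ax": 0, "ay": 0, "az": 0, "jaw": 0.6}, {"dx": 0, "dy": 0, "dz": 0, "ax": 0, "ay": 0, "az": 1, "jaw": 0.6}, {"dx": 0, "dy": 0, "dz": 0, "ax": 0, "ay": 0, "az": 1, "jaw": 0.6}, {"dx": 0, "dy": 0, "dz": 0, "ax": 0, "ay": 0, "az": 1, "jaw": 0.6}, {"dx": 0, "dy": 0, "dz": 0, "ax": 0, "ay": 0, "az": 1, "jaw": 0.6}, {"dx": 0, "dy": 0, "dz": 0, "ax": 0, "ay": 0, "az": 1, "jaw": 0.6}, {"dx": 0, "dy": 0, "dz": 0, "ax": 0, "ay": 0, "az": 1, "jaw": 0.6}, {"dx": 0, "dy": 0, "dz": 0, "ax": 0, "ay": 0, "az": 1, "jaw": 0.6}])

```text
clock: 7.25
tool_pos: [0.5191, -0.1006, 0.2625]
eef_rot: [[-0.717, 0.697, -0.0], [0.697, 0.717, -0.0], [0.0, -0.0, -1.0]]
contact_force: [0.7, 0.2, -0.3]
opening: 0.0513
grasp_force: 0.0
```

Call:
play_rows(plan=[{"dx": 0, "dy": 0, "dz": 0, "ax": 0, "ay": 0, "az": 1, "jaw": 0.6}, {"dx": 0, "dy": 0, "dz": 0, "ax": 0, "ay": 0, "az": 1, "jaw": 0.6}, {"dx": 0, "dy": 0, "dz": 0, "ax": 0, "ay": 0, "az": 1, "jaw": 0.6}, {"dx": 0, "dy": 0, "dz": 0, "ax": 0, "ay": 0, "az": 1, "jaw": 0.6}, {"dx": 0, "dy": 0, "dz": 0, "ax": 0, "ay": 0, "az": 1, "jaw": 0.6}, {"dx": 0, "dy": 0, "dz": 0, "ax": 0, "ay": 0, "az": 1, "jaw": 0.6}, {"dx": 0, "dy": 0, "dz": 0, "ax": 0, "ay": 0, "az": 1, "jaw": 0.6}, {"dx": 0, "dy": 0, "dz": 0, "ax": 0, "ay": 0, "az": 1, "jaw": 0.6}, {"dx": 0, "dy": 0, "dz": 0, "ax": 0, "ay": 0, "az": 1, "jaw": 0.6}, {"dx": 0, "dy": 0, "dz": 0, "ax": 0, "ay": 0, "az": 1, "jaw": 0.6}, {"dx": 0, "dy": 0, "dz": 0, "ax": 0, "ay": 0, "az": 1, "jaw": 0.6}, {"dx": 0, "dy": 0, "dz": 0, "ax": 0, "ay": 0, "az": 1, "jaw": 0.6}])

```text
clock: 8.75
tool_pos: [0.5191, -0.1006, 0.2626]
eef_rot: [[0.842, 0.54, -0.0], [0.54, -0.842, -0.0], [-0.0, -0.0, -1.0]]
contact_force: [-0.2, -0.0, 0.0]
opening: 0.0512
grasp_force: 0.0
```

Call:
play_rows(plan=[{"dx": 0, "dy": 0, "dz": 0, "ax": 0, "ay": 0, "az": 1, "jaw": 0.6}, {"dx": 0, "dy": 0, "dz": 0, "ax": 0, "ay": 0, "az": 0.94, "jaw": 0.6}, {"dx": 0, "dy": 0, "dz": 0, "ax": 0, "ay": 0, "az": 0, "jaw": 0.6}, {"dx": 0, "dy": 0, "dz": 0, "ax": 0, "ay": 0, "az": 0, "jaw": 0.6}])

```text
clock: 9.25
tool_pos: [0.5192, -0.1005, 0.2626]
eef_rot: [[0.959, 0.283, -0.0], [0.283, -0.959, -0.0], [-0.0, -0.0, -1.0]]
contact_force: [-0.4, 0.3, 0.2]
opening: 0.0513
grasp_force: 0.0
```

```bash
python3 - <<'E'
from h import *
print(st()['qpos'].round(2))
c=calibration('wrist');im=snapshot('wrist');cv2.imwrite('pics/w4.png',im[:,:,::-1]);np.savez('w4',**c)
E
```

```text
9.25 [ 0.5192 -0.1005  0.2626] [[0.9593, 0.2825, -0.0002], [0.2825, -0.9593, -0.0], [-0.0002, -0.0, -1.0]] op 0.0513 F [-0.4  0.3  0.2] T [-0.04  0.02  0.01] g 0.0
[-0.27  0.39  1.79 -0.    0.96  1.01]
```

View pics/w4.png

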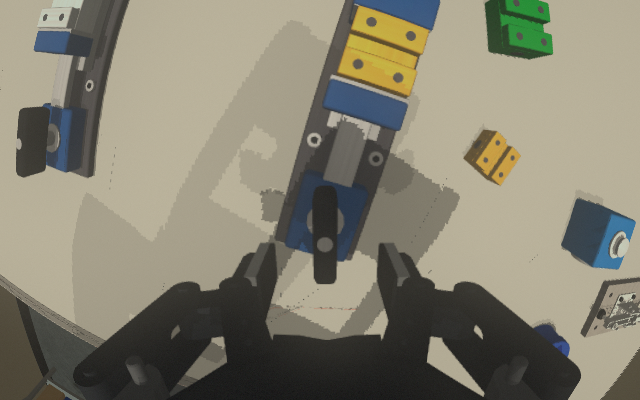

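The bar (325,235) is now turned about 0.3 rad relative to its clamp and is aligned with the half-turned hand. Going down, gripping and opening by 1.35 rad more.

Call:
play_rows(plan=[{"dx": 0, "dy": 0, "dz": 0.5, "ax": 0, "ay": 0, "az": 0, "jaw": 0.6}, {"dx": 0, "dy": 0, "dz": 0.5, "ax": 0, "ay": 0, "az": 0, "jaw": 0.6}, {"dx": 0, "dy": 0, "dz": 0.18, "ax": 0, "ay": 0, "az": 0, "jaw": 0.6}, {"dx": 0, "dy": 0, "dz": 0, "ax": 0, "ay": 0, "az": 0, "jaw": 0.3}, {"dx": 0, "dy": 0, "dz": 0, "ax": 0, "ay": 0, "az": 0, "jaw": 0}, {"dx": 0, "dy": 0, "dz": 0, "ax": 0, "ay": 0, "az": 0, "jaw": 0}, {"dx": 0, "dy": 0, "dz": 0, "ax": 0, "ay": 0, "az": 0, "jaw": 0}, {"dx": 0, "dy": 0, "dz": 0, "ax": 0, "ay": 0, "az": 0, "jaw": 0}])

```text
clock: 10.3
tool_pos: [0.5192, -0.0996, 0.2163]
eef_rot: [[0.96, 0.28, 0.001], [0.28, -0.96, 0.001], [0.001, -0.001, -1.0]]
contact_force: [-0.7, 5.2, 2.8]
opening: 0.0129
grasp_force: 59.2
```

Call:
play_rows(plan=[{"dx": 0, "dy": 0, "dz": 0, "ax": 0, "ay": 0, "az": -0.9, "jaw": 0}, {"dx": 0, "dy": 0, "dz": 0, "ax": 0, "ay": 0, "az": -0.9, "jaw": 0}, {"dx": 0, "dy": 0, "dz": 0, "ax": 0, "ay": 0, "az": -0.9, "jaw": 0}, {"dx": 0, "dy": 0, "dz": 0, "ax": 0, "ay": 0, "az": -0.9, "jaw": 0}, {"dx": 0, "dy": 0, "dz": 0, "ax": 0, "ay": 0, "az": -0.9, "jaw": 0}, {"dx": 0, "dy": 0, "dz": 0, "ax": 0, "ay": 0, "az": -0.9, "jaw": 0}, {"dx": 0, "dy": 0, "dz": 0, "ax": 0, "ay": 0, "az": -0.9, "jaw": 0}, {"dx": 0, "dy": 0, "dz": 0, "ax": 0, "ay": 0, "az": -0.9, "jaw": 0}, {"dx": 0, "dy": 0, "dz": 0, "ax": 0, "ay": 0, "az": -0.9, "jaw": 0}, {"dx": 0, "dy": 0, "dz": 0, "ax": 0, "ay": 0, "az": -0.9, "jaw": 0}, {"dx": 0, "dy": 0, "dz": 0, "ax": 0, "ay": 0, "az": 0, "jaw": 0}])

```text
clock: 11.68
tool_pos: [0.5187, -0.0992, 0.2163]
eef_rot: [[-0.064, 0.998, -0.001], [0.998, 0.064, 0.002], [0.002, -0.0, -1.0]]
contact_force: [-1.4, 7.2, 4.4]
opening: 0.013
grasp_force: 59.5
```

```bash
python3 - <<'E'
from h import *
print(st()['qpos'].round(2))
E
```

```text
11.68 [ 0.5187 -0.0992  0.2163] [[-0.0642, 0.9979, -0.0005], [0.9979, 0.0642, 0.0022], [0.0022, -0.0004, -1.0]] op 0.013 F [-1.4  7.2  4.4] T [1.05 0.1  0.14] g 59.535632729530334
[-0.27  0.46  1.84  0.    0.85 -0.34]
```

Call:
play_rows(plan=[{"dx": 0, "dy": 0, "dz": 0, "ax": 0, "ay": 0, "az": 0, "jaw": 0.6}, {"dx": 0, "dy": 0, "dz": 0, "ax": 0, "ay": 0, "az": 0, "jaw": 0.8}, {"dx": 0, "dy": 0, "dz": 0, "ax": 0, "ay": 0, "az": 0, "jaw": 0.8}, {"dx": 0, "dy": 0, "dz": -0.75, "ax": 0, "ay": 0, "az": 0, "jaw": 0.8}, {"dx": 0, "dy": 0, "dz": -0.75, "ax": 0, "ay": 0, "az": 0, "jaw": 0.8}, {"dx": 0, "dy": 0, "dz": 0, "ax": 0, "ay": 0, "az": 1, "jaw": 0.9}, {"dx": 0, "dy": 0, "dz": 0, "ax": 0, "ay": 0, "az": 1, "jaw": 0.9}, {"dx": 0, "dy": 0, "dz": 0, "ax": 0, "ay": 0, "az": 1, "jaw": 0.9}, {"dx": 0, "dy": 0, "dz": 0, "ax": 0, "ay": 0, "az": 1, "jaw": 0.9}, {"dx": 0, "dy": 0, "dz": 0, "ax": 0, "ay": 0, "az": 1, "jaw": 0.9}, {"dx": 0, "dy": 0, "dz": 0, "ax": 0, "ay": 0, "az": 1, "jaw": 0.9}, {"dx": 0, "dy": 0, "dz": 0, "ax": 0, "ay": 0, "az": 1, "jaw": 0.9}])

```text
clock: 13.18
tool_pos: [0.5192, -0.1006, 0.2755]
eef_rot: [[0.837, 0.547, -0.0], [0.547, -0.837, -0.0], [-0.0, 0.0, -1.0]]
contact_force: [0.0, -0.1, -0.1]
opening: 0.0771
grasp_force: 0.0
```

Call:
play_rows(plan=[{"dx": 0, "dy": 0, "dz": 0, "ax": 0, "ay": 0, "az": 1, "jaw": 0.9}, {"dx": 0, "dy": 0, "dz": 0, "ax": 0, "ay": 0, "az": 1, "jaw": 0.9}, {"dx": 0, "dy": 0, "dz": 0, "ax": 0, "ay": 0, "az": 1, "jaw": 0.9}, {"dx": 0, "dy": 0, "dz": 0, "ax": 0, "ay": 0, "az": 1, "jaw": 0.9}, {"dx": 0.5, "dy": 0, "dz": 0, "ax": 0, "ay": 0, "az": 0.02, "jaw": 0.9}, {"dx": 0.8, "dy": 0, "dz": 0, "ax": 0, "ay": 0, "az": 0, "jaw": 0.9}, {"dx": 0.8, "dy": 0, "dz": 0, "ax": 0, "ay": 0, "az": 0, "jaw": 0.9}, {"dx": 0.75, "dy": 0, "dz": 0, "ax": 0, "ay": 0, "az": 0, "jaw": 0.9}, {"dx": 0, "dy": 0, "dz": 0, "ax": 0, "ay": 0, "az": 0, "jaw": 0.9}, {"dx": 0, "dy": 0, "dz": 0, "ax": 0, "ay": 0, "az": 0, "jaw": 0.9}])

```text
clock: 14.42
tool_pos: [0.6322, -0.1025, 0.2749]
eef_rot: [[1.0, -0.019, -0.002], [-0.019, -1.0, 0.0], [-0.002, -0.0, -1.0]]
contact_force: [-0.6, 0.4, -0.1]
opening: 0.0768
grasp_force: 0.0
```

```bash
python3 - <<'E'
from h import *
print(st()['qpos'].round(2))
c=calibration('wrist');im=snapshot('wrist');cv2.imwrite('pics/w5.png',im[:,:,::-1]);np.savez('w5',**c)
hsv=cv2.cvtColor(im,cv2.COLOR_RGB2HSV);y=cv2.inRange(hsv,(12,90,40),(35,255,255))
y[:, :200]=0;y[:,450:]=0
cs,_=cv2.findContours(cv2.morphologyEx(y,cv2.MORPH_CLOSE,np.ones((5,5))),0,2)
ct=max(cs,key=cv2.contourArea)[:,0];P=np.array([onz(c,p,.056,True)[:2] for p in ct]);print(cv2.boundingRect(ct),P.min(0),P.max(0),cv2.minAreaRect((P*1e3).astype(np.float32)))
E
```

```text
14.43 [ 0.6322 -0.1025  0.2749] [[0.9998, -0.0188, -0.0022], [-0.0188, -0.9998, 0.0003], [-0.0022, -0.0002, -1.0]] op 0.0768 F [-0.6  0.4 -0.1] T [ 0.02 -0.02  0.04] g 0.0
[-0.23  0.51  1.52 -0.    1.11  1.36]
(290, 190, 69, 65) [ 0.61232247 -0.12266119] [ 0.65654006 -0.07887145] ((634.27978515625, -100.79267120361328), (43.61848831176758, 44.144901275634766), 89.47053527832031)
```

View pics/w5.png

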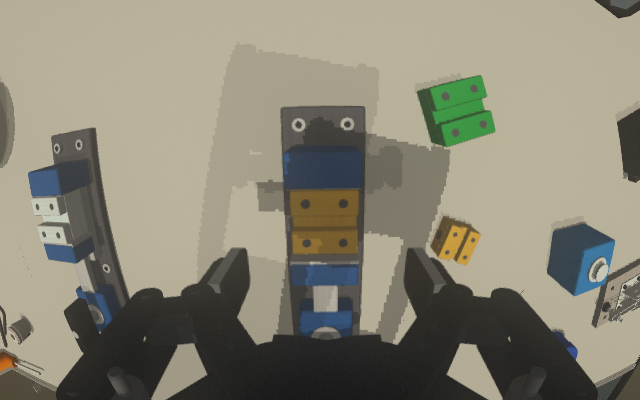

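The block is at (325,222), centre (0.634,−0.101), with the jaw clearly back. Going down and gripping.

Call:
play_rows(plan=[{"dx": 0.04, "dy": -0.04, "dz": 0.6, "ax": 0, "ay": 0, "az": 0, "jaw": 0.9}, {"dx": 0, "dy": 0, "dz": 0.6, "ax": 0, "ay": 0, "az": 0, "jaw": 0.9}, {"dx": 0, "dy": 0, "dz": 0.5, "ax": 0, "ay": 0, "az": 0, "jaw": 0.9}, {"dx": 0, "dy": 0, "dz": 0.4, "ax": 0, "ay": 0, "az": 0, "jaw": 0.9}, {"dx": 0, "dy": 0, "dz": 0, "ax": 0, "ay": 0, "az": 0, "jaw": 0.7}, {"dx": 0, "dy": 0, "dz": 0, "ax": 0, "ay": 0, "az": 0, "jaw": 0.4}, {"dx": 0, "dy": 0, "dz": 0, "ax": 0, "ay": 0, "az": 0, "jaw": 0.2}, {"dx": 0, "dy": 0, "dz": 0, "ax": 0, "ay": 0, "az": 0, "jaw": 0.2}, {"dx": 0, "dy": 0, "dz": 0, "ax": 0, "ay": 0, "az": 0, "jaw": 0.2}])

```text
clock: 15.6
tool_pos: [0.6349, -0.1009, 0.1923]
eef_rot: [[1.0, -0.019, 0.001], [-0.019, -1.0, -0.0], [0.001, 0.0, -1.0]]
contact_force: [-1.9, 0.4, 5.1]
opening: 0.0435
grasp_force: 62.9
```

Call:
play_rows(plan=[{"dx": 0, "dy": 0, "dz": -0.2, "ax": 0, "ay": 0, "az": 0, "jaw": 0.2}, {"dx": 0, "dy": 0, "dz": -0.4, "ax": 0, "ay": 0, "az": 0, "jaw": 0.2}, {"dx": 0, "dy": 0, "dz": -0.5, "ax": 0, "ay": 0, "az": 0, "jaw": 0.2}, {"dx": 0, "dy": 0, "dz": -0.5, "ax": 0, "ay": 0, "az": 0, "jaw": 0.2}, {"dx": 0, "dy": 0, "dz": 0, "ax": 0, "ay": 0, "az": 0, "jaw": 0.2}, {"dx": 0, "dy": 0, "dz": 0, "ax": 0, "ay": 0, "az": 0, "jaw": 0.2}])

```text
clock: 16.35
tool_pos: [0.6346, -0.1008, 0.2554]
eef_rot: [[1.0, -0.019, -0.0], [-0.019, -1.0, 0.0], [-0.0, -0.0, -1.0]]
contact_force: [0.4, -0.7, -2.6]
opening: 0.0433
grasp_force: 62.4
```

```bash
python3 - <<'E'
from h import *
st()
c=calibration('wrist');im=snapshot('wrist');cv2.imwrite('pics/w6.png',im[100:400,130:530,::-1])
E
```

```text
16.35 [ 0.6346 -0.1008  0.2554] [[0.9998, -0.0187, -0.0002], [-0.0187, -0.9998, 0.0001], [-0.0002, -0.0, -1.0]] op 0.0433 F [ 0.4 -0.7 -2.6] T [0.03 0.01 0.06] g 62.388350665569305
```

View pics/w6.png

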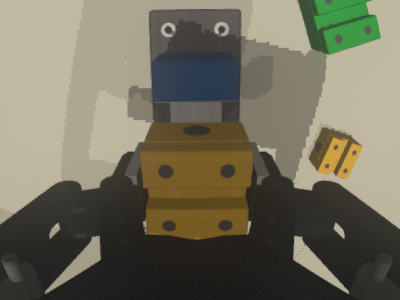

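The block is held level (crop centre (197,180)). Setting it on the clear bench between the clamps.

Call:
play_rows(plan=[{"dx": 0, "dy": -0.6, "dz": 0, "ax": 0, "ay": 0, "az": 0, "jaw": 0.2}, {"dx": 0, "dy": -0.9, "dz": 0, "ax": 0, "ay": 0, "az": 0, "jaw": 0.2}, {"dx": 0, "dy": -0.9, "dz": 0, "ax": 0, "ay": 0, "az": 0, "jaw": 0.2}, {"dx": 0, "dy": -0.7, "dz": 0.2, "ax": 0, "ay": 0, "az": 0, "jaw": 0.2}, {"dx": 0, "dy": 0, "dz": 0.6, "ax": 0, "ay": 0, "az": 0, "jaw": 0.2}, {"dx": 0, "dy": 0, "dz": 0.6, "ax": 0, "ay": 0, "az": 0, "jaw": 0.2}, {"dx": 0, "dy": 0, "dz": 0.4, "ax": 0, "ay": 0, "az": 0, "jaw": 0.2}, {"dx": 0, "dy": 0, "dz": 0.2, "ax": 0, "ay": 0, "az": 0, "jaw": 0.2}, {"dx": 0, "dy": 0, "dz": 0.1, "ax": 0, "ay": 0, "az": 0, "jaw": 0.2}, {"dx": 0, "dy": 0, "dz": 0, "ax": 0, "ay": 0, "az": 0, "jaw": 0.2}, {"dx": 0, "dy": 0, "dz": 0, "ax": 0, "ay": 0, "az": 0, "jaw": 0.2}])

```text
clock: 17.77
tool_pos: [0.6376, 0.0229, 0.1722]
eef_rot: [[1.0, -0.019, 0.002], [-0.019, -1.0, -0.0], [0.002, -0.0, -1.0]]
contact_force: [0.1, -0.8, -2.5]
opening: 0.0433
grasp_force: 62.5
```

Call:
play_rows(plan=[{"dx": 0, "dy": 0, "dz": 0.04, "ax": 0, "ay": 0, "az": 0, "jaw": 0.2}, {"dx": 0, "dy": 0, "dz": 0, "ax": 0, "ay": 0, "az": 0, "jaw": 0.2}, {"dx": 0, "dy": 0, "dz": 0, "ax": 0, "ay": 0, "az": 0, "jaw": 0.6}, {"dx": 0, "dy": 0, "dz": 0, "ax": 0, "ay": 0, "az": 0, "jaw": 0.9}, {"dx": 0, "dy": 0, "dz": 0, "ax": 0, "ay": 0, "az": 0, "jaw": 0.9}, {"dx": 0, "dy": 0, "dz": 0, "ax": 0, "ay": 0, "az": 0, "jaw": 0.9}, {"dx": 0, "dy": 0, "dz": -0.6, "ax": 0, "ay": 0, "az": 0, "jaw": 0.9}, {"dx": 0, "dy": 0, "dz": -0.8, "ax": 0, "ay": 0, "az": 0, "jaw": 0.9}, {"dx": 0, "dy": 0, "dz": -0.6, "ax": 0, "ay": 0, "az": 0, "jaw": 0.9}, {"dx": 0, "dy": 0, "dz": 0, "ax": 0, "ay": 0, "az": -1, "jaw": 0.9}, {"dx": 0, "dy": 0, "dz": 0, "ax": 0, "ay": 0, "az": -1, "jaw": 0.9}, {"dx": 0, "dy": 0, "dz": 0, "ax": 0, "ay": 0, "az": -1, "jaw": 0.9}])

```text
clock: 19.27
tool_pos: [0.637, 0.0231, 0.2499]
eef_rot: [[0.906, 0.423, -0.0], [0.423, -0.906, 0.0], [-0.0, -0.0, -1.0]]
contact_force: [-0.1, -0.2, 0.6]
opening: 0.0769
grasp_force: 0.0
```

Call:
play_rows(plan=[{"dx": 0, "dy": 0, "dz": 0, "ax": 0, "ay": 0, "az": -1, "jaw": 0.9}, {"dx": 0, "dy": 0, "dz": 0, "ax": 0, "ay": 0, "az": -1, "jaw": 0.9}, {"dx": 0, "dy": 0, "dz": 0, "ax": 0, "ay": 0, "az": -1, "jaw": 0.9}, {"dx": 0, "dy": 0, "dz": 0, "ax": 0, "ay": 0, "az": -1, "jaw": 0.9}, {"dx": 0, "dy": 0, "dz": 0, "ax": 0, "ay": 0, "az": -1, "jaw": 0.9}, {"dx": 0, "dy": 0, "dz": 0, "ax": 0, "ay": 0, "az": -1, "jaw": 0.9}, {"dx": 0, "dy": 0, "dz": 0, "ax": 0, "ay": 0, "az": -1, "jaw": 0.9}, {"dx": 0, "dy": 0, "dz": 0, "ax": 0, "ay": 0, "az": -0.47, "jaw": 0.9}, {"dx": 0, "dy": 0, "dz": 0, "ax": 0, "ay": 0, "az": 0, "jaw": 0.9}, {"dx": 0, "dy": 0, "dz": 0, "ax": 0, "ay": 0, "az": 0, "jaw": 0.9}])

```text
clock: 20.52
tool_pos: [0.6371, 0.0231, 0.2498]
eef_rot: [[0.02, 1.0, -0.0], [1.0, -0.02, -0.0], [-0.0, -0.0, -1.0]]
contact_force: [0.4, -0.9, 0.1]
opening: 0.077
grasp_force: 0.0
```

```bash
python3 - <<'E'
from h import *
print(st()['qpos'].round(2))
c=calibration('wrist');im=snapshot('wrist');cv2.imwrite('pics/w7.png',im[:,:,::-1]);np.savez('w7',**c)
hsv=cv2.cvtColor(im,cv2.COLOR_RGB2HSV);y=cv2.inRange(hsv,(12,90,40),(35,255,255))
cs,_=cv2.findContours(cv2.morphologyEx(y,cv2.MORPH_CLOSE,np.ones((5,5))),0,2)
for q in cs:
    if cv2.contourArea(q)<400: continue
    ct=q[:,0];P=np.array([onz(c,p,.034,True)[:2] for p in ct]);print(cv2.boundingRect(ct),P.min(0).round(4),P.max(0).round(4),cv2.minAreaRect((P*1e3).astype(np.float32)))
E
```

```text
20.52 [0.6371 0.0231 0.2498] [[0.0202, 0.9998, -0.0001], [0.9998, -0.0202, -0.0], [-0.0, -0.0001, -1.0]] op 0.077 F [ 0.4 -0.9  0.1] T [ 0.02 -0.05  0.  ] g 0.0
[-0.03  0.53  1.56 -0.    1.05 -0.01]
(290, 184, 71, 75) [0.6149 0.0019] [0.6585 0.0519] ((636.6580200195312, 26.892257690429688), (50.02006149291992, 43.57228469848633), 89.76050567626953)
(609, 7, 31, 198) [0.8805 0.0328] [0.9436 0.2261] ((910.2019653320312, 128.589599609375), (60.5517578125, 193.21755981445312), 1.882822036743164)
```

View pics/w7.png

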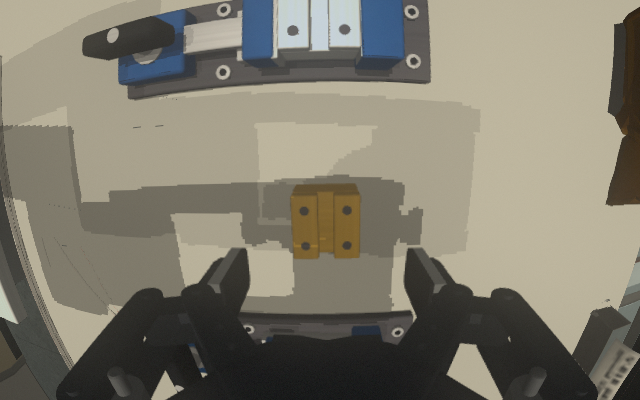

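The block stands upright on the bench at (325,222), slot along world y and let go, and the hand is now square to the other two sides. Gripping it.

Call:
play_rows(plan=[{"dx": 0.02, "dy": -0.01, "dz": 0.6, "ax": 0, "ay": 0, "az": 0, "jaw": 0.9}, {"dx": 0, "dy": 0, "dz": 0.6, "ax": 0, "ay": 0, "az": 0, "jaw": 0.9}, {"dx": 0, "dy": 0, "dz": 0.5, "ax": 0, "ay": 0, "az": 0, "jaw": 0.9}, {"dx": 0, "dy": 0, "dz": 0.3, "ax": 0, "ay": 0, "az": 0, "jaw": 0.9}, {"dx": 0, "dy": 0, "dz": 0, "ax": 0, "ay": 0, "az": 0, "jaw": 0.7}, {"dx": 0, "dy": 0, "dz": 0, "ax": 0, "ay": 0, "az": 0, "jaw": 0.4}, {"dx": 0, "dy": 0, "dz": 0, "ax": 0, "ay": 0, "az": 0, "jaw": 0.2}, {"dx": 0, "dy": 0, "dz": 0, "ax": 0, "ay": 0, "az": 0, "jaw": 0.2}, {"dx": 0, "dy": 0, "dz": 0, "ax": 0, "ay": 0, "az": 0, "jaw": 0.2}])

```text
clock: 21.7
tool_pos: [0.6375, 0.0239, 0.1716]
eef_rot: [[0.019, 1.0, 0.003], [1.0, -0.019, -0.0], [0.0, 0.003, -1.0]]
contact_force: [0.0, 0.6, 6.1]
opening: 0.0429
grasp_force: 65.7
```

Call:
play_rows(plan=[{"dx": 0, "dy": 0, "dz": -0.4, "ax": 0, "ay": 0, "az": 0, "jaw": 0.2}, {"dx": 0, "dy": 0, "dz": -0.8, "ax": 0, "ay": 0, "az": 0, "jaw": 0.2}, {"dx": 0, "dy": 0, "dz": -0.9, "ax": 0, "ay": 0, "az": 0, "jaw": 0.2}, {"dx": 0, "dy": 0, "dz": 0, "ax": 0, "ay": 0, "az": 1, "jaw": 0.2}, {"dx": 0, "dy": 0, "dz": 0, "ax": 0, "ay": 0, "az": 1, "jaw": 0.2}, {"dx": 0, "dy": 0, "dz": 0, "ax": 0, "ay": 0, "az": 1, "jaw": 0.2}, {"dx": 0, "dy": 0, "dz": 0, "ax": 0, "ay": 0, "az": 1, "jaw": 0.2}, {"dx": 0, "dy": 0, "dz": 0, "ax": 0, "ay": 0, "az": 1, "jaw": 0.2}, {"dx": 0, "dy": 0, "dz": 0, "ax": 0, "ay": 0, "az": 1, "jaw": 0.2}, {"dx": 0, "dy": 0, "dz": 0, "ax": 0, "ay": 0, "az": 1, "jaw": 0.2}, {"dx": 0, "dy": 0, "dz": 0, "ax": 0, "ay": 0, "az": 1, "jaw": 0.2}, {"dx": 0, "dy": 0, "dz": 0, "ax": 0, "ay": 0, "az": 1, "jaw": 0.2}])

```text
clock: 23.2
tool_pos: [0.6365, 0.0239, 0.2545]
eef_rot: [[0.981, 0.196, -0.0], [0.196, -0.981, -0.0], [-0.0, 0.0, -1.0]]
contact_force: [-0.2, -0.3, -1.7]
opening: 0.0435
grasp_force: 61.5
```

Call:
play_rows(plan=[{"dx": 0, "dy": 0, "dz": 0, "ax": 0, "ay": 0, "az": 1, "jaw": 0.2}, {"dx": 0, "dy": 0, "dz": 0, "ax": 0, "ay": 0, "az": 0.46, "jaw": 0.2}, {"dx": 0, "dy": 0.6, "dz": 0, "ax": 0, "ay": 0, "az": 0, "jaw": 0.2}, {"dx": 0, "dy": 0.9, "dz": 0, "ax": 0, "ay": 0, "az": 0, "jaw": 0.2}, {"dx": -0.1, "dy": 0.9, "dz": 0, "ax": 0, "ay": 0, "az": 0, "jaw": 0.2}, {"dx": 0, "dy": 0.7, "dz": 0, "ax": 0, "ay": 0, "az": 0, "jaw": 0.2}, {"dx": 0, "dy": 0, "dz": 0, "ax": 0, "ay": 0, "az": 0, "jaw": 0.2}, {"dx": 0, "dy": 0, "dz": 0, "ax": 0, "ay": 0, "az": 0, "jaw": 0.2}])

```text
clock: 24.2
tool_pos: [0.6304, -0.0998, 0.2542]
eef_rot: [[1.0, -0.018, -0.0], [-0.018, -1.0, 0.001], [-0.0, -0.001, -1.0]]
contact_force: [0.1, -0.2, -3.0]
opening: 0.0431
grasp_force: 61.7
```

```bash
python3 - <<'E'
from h import *
print(st()['qpos'].round(2))
c=calibration('wrist');im=snapshot('wrist');cv2.imwrite('pics/w8.png',im[100:400,130:530,::-1]);np.savez('w8',**c)
hsv=cv2.cvtColor(im,cv2.COLOR_RGB2HSV);y=cv2.inRange(hsv,(12,90,30),(35,255,255));y[:,:240]=0;y[:,410:]=0
n,l,s,ce=cv2.connectedComponentsWithStats(y);print(s[s[:,4]>200])
E
```

```text
24.2 [ 0.6304 -0.0998  0.2542] [[0.9998, -0.0178, -0.0002], [-0.0178, -0.9998, 0.0006], [-0.0002, -0.0006, -1.0]] op 0.0431 F [ 0.1 -0.2 -3. ] T [-0.04 -0.01 -0.01] g 61.65838927030563
[-0.22  0.53  1.55  0.    1.06  1.36]
[[     0      0    640    400 244701]
 [   270    221    114    117  11293]]
```

View pics/w8.png

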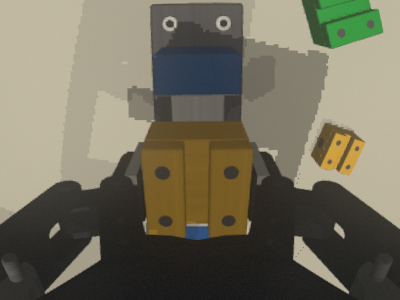

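Slot now points from jaw to fence, with the block held level (crop (197,180)) over the seat. Lowering it.

Call:
play_rows(plan=[{"dx": 0, "dy": 0.03, "dz": 0.4, "ax": 0, "ay": 0, "az": 0, "jaw": 0.2}, {"dx": 0, "dy": 0, "dz": 0.4, "ax": 0, "ay": 0, "az": 0, "jaw": 0.2}, {"dx": 0, "dy": 0, "dz": 0.3, "ax": 0, "ay": 0, "az": 0, "jaw": 0.2}, {"dx": 0, "dy": 0, "dz": 0.2, "ax": 0, "ay": 0, "az": 0, "jaw": 0.2}, {"dx": 0, "dy": 0, "dz": 0.1, "ax": 0, "ay": 0, "az": 0, "jaw": 0.2}, {"dx": 0, "dy": 0, "dz": 0, "ax": 0, "ay": 0, "az": 0, "jaw": 0.2}, {"dx": 0, "dy": 0, "dz": 0, "ax": 0, "ay": 0, "az": 0, "jaw": 0.2}])

```text
clock: 25.12
tool_pos: [0.6309, -0.1013, 0.1984]
eef_rot: [[1.0, -0.017, 0.001], [-0.017, -1.0, -0.0], [0.001, 0.0, -1.0]]
contact_force: [0.1, -0.1, -2.9]
opening: 0.0436
grasp_force: 61.7
```

```bash
python3 -c "
from h import *
st()"
```

```text
25.12 [ 0.6309 -0.1013  0.1984] [[0.9999, -0.0172, 0.001], [-0.0172, -0.9999, -0.0002], [0.001, 0.0002, -1.0]] op 0.0436 F [ 0.1 -0.1 -2.9] T [0.05 0.05 0.01] g 61.65645182132721
```

Call:
play_rows(plan=[{"dx": 0.01, "dy": 0, "dz": 0.08, "ax": 0, "ay": 0, "az": 0, "jaw": 0.2}, {"dx": 0, "dy": 0, "dz": 0.04, "ax": 0, "ay": 0, "az": 0, "jaw": 0.2}, {"dx": 0, "dy": 0, "dz": 0, "ax": 0, "ay": 0, "az": 0, "jaw": 0.2}])

```text
clock: 25.5
tool_pos: [0.6311, -0.1012, 0.1935]
eef_rot: [[1.0, -0.017, 0.001], [-0.017, -1.0, -0.0], [0.001, 0.0, -1.0]]
contact_force: [-0.7, -0.3, 1.1]
opening: 0.0431
grasp_force: 61.8
```

Call:
play_rows(plan=[{"dx": 0, "dy": 0, "dz": 0, "ax": 0, "ay": 0, "az": 0, "jaw": 0.6}, {"dx": 0, "dy": 0, "dz": 0, "ax": 0, "ay": 0, "az": 0, "jaw": 0.9}, {"dx": 0, "dy": 0, "dz": 0, "ax": 0, "ay": 0, "az": 0, "jaw": 0.9}, {"dx": 0, "dy": 0, "dz": 0, "ax": 0, "ay": 0, "az": 0, "jaw": 0.9}, {"dx": 0, "dy": 0, "dz": -0.6, "ax": 0, "ay": 0, "az": 0, "jaw": 0.9}, {"dx": 0, "dy": 0, "dz": -0.8, "ax": 0, "ay": 0, "az": 0, "jaw": 0.9}, {"dx": 0, "dy": 0, "dz": -0.6, "ax": 0, "ay": 0, "az": 0, "jaw": 0.9}, {"dx": 0, "dy": 0, "dz": 0, "ax": 0, "ay": 0, "az": 0, "jaw": 0.9}, {"dx": 0, "dy": 0, "dz": 0, "ax": 0, "ay": 0, "az": 0, "jaw": 0.9}])

```text
clock: 26.62
tool_pos: [0.6305, -0.1012, 0.2724]
eef_rot: [[1.0, -0.017, -0.001], [-0.017, -1.0, 0.0], [-0.001, -0.0, -1.0]]
contact_force: [-0.3, -0.2, 0.3]
opening: 0.0765
grasp_force: 0.0
```

```bash
python3 - <<'E'
from h import *
print(st()['qpos'].round(2))
c=calibration('wrist');im=snapshot('wrist');cv2.imwrite('pics/w9.png',im[:,:,::-1]);np.savez('w9',**c)
hsv=cv2.cvtColor(im,cv2.COLOR_RGB2HSV);y=cv2.inRange(hsv,(12,90,40),(35,255,255));y[:,:240]=0;y[:,410:]=0
cs,_=cv2.findContours(cv2.morphologyEx(y,cv2.MORPH_CLOSE,np.ones((5,5))),0,2)
ct=max(cs,key=cv2.contourArea)[:,0];P=np.array([onz(c,p,.056,True)[:2] for p in ct]);print(cv2.boundingRect(ct),P.min(0),P.max(0),cv2.minAreaRect((P*1e3).astype(np.float32)))
E
```

```text
26.62 [ 0.6305 -0.1012  0.2724] [[0.9999, -0.0173, -0.0012], [-0.0173, -0.9999, 0.0003], [-0.0012, -0.0002, -1.0]] op 0.0765 F [-0.3 -0.2  0.3] T [-0.01  0.02 -0.01] g 0.0
[-0.23  0.51  1.53 -0.    1.1   1.36]
(292, 188, 70, 71) [ 0.60871686 -0.12314966] [ 0.65674917 -0.0791499 ] ((632.7274780273438, -101.24378967285156), (43.91300964355469, 47.68733215332031), 89.14556121826172)
```

View pics/w9.png

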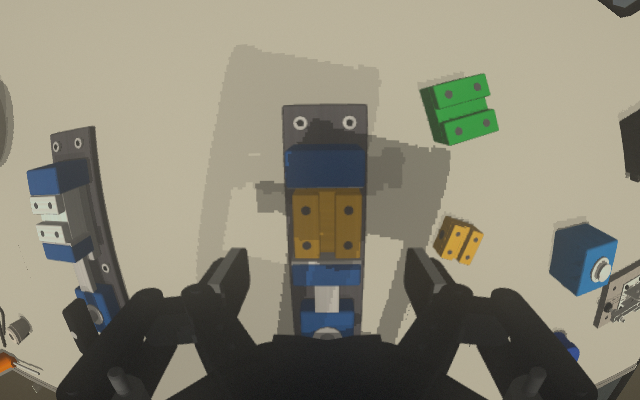

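The block sits flat on the seat at (327,224), slot running jaw to fence, let go. Now back to the bar, which lies about 95° turned.

Call:
play_rows(plan=[{"dx": -0.5, "dy": 0, "dz": 0, "ax": 0, "ay": 0, "az": 0, "jaw": 0.6}, {"dx": -0.8, "dy": 0, "dz": 0, "ax": 0, "ay": 0, "az": 0, "jaw": 0.6}, {"dx": -0.8, "dy": 0, "dz": 0, "ax": 0, "ay": 0, "az": 0, "jaw": 0.6}, {"dx": -0.7, "dy": 0.01, "dz": 0, "ax": 0, "ay": 0, "az": 0, "jaw": 0.6}, {"dx": 0, "dy": 0, "dz": 0, "ax": 0, "ay": 0, "az": -1, "jaw": 0.6}, {"dx": 0, "dy": 0, "dz": 0, "ax": 0, "ay": 0, "az": -1, "jaw": 0.6}, {"dx": 0, "dy": 0, "dz": 0, "ax": 0, "ay": 0, "az": -1, "jaw": 0.6}, {"dx": 0, "dy": 0, "dz": 0, "ax": 0, "ay": 0, "az": -1, "jaw": 0.6}, {"dx": 0, "dy": 0, "dz": 0, "ax": 0, "ay": 0, "az": -1, "jaw": 0.6}, {"dx": 0, "dy": 0, "dz": 0, "ax": 0, "ay": 0, "az": -1, "jaw": 0.6}, {"dx": 0, "dy": 0, "dz": 0, "ax": 0, "ay": 0, "az": -1, "jaw": 0.6}, {"dx": 0, "dy": 0, "dz": 0, "ax": 0, "ay": 0, "az": -1, "jaw": 0.6}])

```text
clock: 28.18
tool_pos: [0.5185, -0.0996, 0.2717]
eef_rot: [[0.374, 0.928, -0.003], [0.928, -0.374, 0.001], [-0.0, -0.003, -1.0]]
contact_force: [0.5, 0.1, -0.3]
opening: 0.0511
grasp_force: 0.0
```

Call:
play_rows(plan=[{"dx": 0, "dy": 0, "dz": 0, "ax": 0, "ay": 0, "az": -1, "jaw": 0.6}, {"dx": 0, "dy": 0, "dz": 0, "ax": 0, "ay": 0, "az": -1, "jaw": 0.6}, {"dx": 0, "dy": 0, "dz": 0, "ax": 0, "ay": 0, "az": -1, "jaw": 0.6}, {"dx": 0, "dy": 0, "dz": 0, "ax": 0, "ay": 0, "az": -0.02, "jaw": 0.6}, {"dx": 0, "dy": 0, "dz": 0, "ax": 0, "ay": 0, "az": 0, "jaw": 0.6}])

```text
clock: 28.8
tool_pos: [0.5188, -0.0996, 0.2724]
eef_rot: [[-0.063, 0.998, -0.001], [0.998, 0.063, 0.0], [0.0, -0.001, -1.0]]
contact_force: [-0.4, 0.1, -0.4]
opening: 0.0511
grasp_force: 0.0
```

```bash
python3 - <<'E'
from h import *
print(st()['qpos'].round(2))
c=calibration('wrist');im=snapshot('wrist')
hsv=cv2.cvtColor(im,cv2.COLOR_RGB2HSV);b=cv2.inRange(hsv,(0,0,0),(180,255,50));b[:,:285]=0;b[:,370:]=0;b[300:]=0;b[:120]=0
cs,_=cv2.findContours(b,0,2)
for q in cs:
    if cv2.contourArea(q)<300: continue
    ct=q[:,0];P=np.array([onz(c,p,.072,True)[:2] for p in ct]);print(cv2.boundingRect(ct),cv2.minAreaRect((P*1e3).astype(np.float32)))
E
```

```text
28.8 [ 0.5188 -0.0996  0.2724] [[-0.0626, 0.998, -0.0014], [0.998, 0.0626, 0.0004], [0.0005, -0.0014, -1.0]] op 0.0511 F [-0.4  0.1 -0.4] T [0.05 0.   0.02] g 0.0
[-0.27  0.38  1.78  0.    0.98 -0.33]
(315, 194, 24, 72) ((518.3177490234375, -95.67623901367188), (13.085197448730469, 44.79755401611328), 3.1716647148132324)
```

Call:
play_rows(plan=[{"dx": 0, "dy": 0, "dz": 0.5, "ax": 0, "ay": 0, "az": 0, "jaw": 0.6}, {"dx": 0, "dy": 0, "dz": 0.5, "ax": 0, "ay": 0, "az": 0, "jaw": 0.6}, {"dx": 0, "dy": 0, "dz": 0.4, "ax": 0, "ay": 0, "az": 0, "jaw": 0.6}, {"dx": 0, "dy": 0, "dz": 0, "ax": 0, "ay": 0, "az": 0, "jaw": 0.3}, {"dx": 0, "dy": 0, "dz": 0, "ax": 0, "ay": 0, "az": 0, "jaw": 0}, {"dx": 0, "dy": 0, "dz": 0, "ax": 0, "ay": 0, "az": 0, "jaw": 0}, {"dx": 0, "dy": 0, "dz": 0, "ax": 0, "ay": 0, "az": 0, "jaw": 0}, {"dx": 0, "dy": 0, "dz": 0, "ax": 0, "ay": 0, "az": 0, "jaw": 0}])

```text
clock: 29.85
tool_pos: [0.5187, -0.0998, 0.2177]
eef_rot: [[-0.065, 0.998, -0.0], [0.998, 0.065, -0.0], [-0.0, -0.0, -1.0]]
contact_force: [-3.8, -0.7, 4.6]
opening: 0.0129
grasp_force: 60.1
```

Call:
play_rows(plan=[{"dx": 0, "dy": 0, "dz": 0, "ax": 0, "ay": 0, "az": 1, "jaw": 0}, {"dx": 0, "dy": 0, "dz": 0, "ax": 0, "ay": 0, "az": 1, "jaw": 0}, {"dx": 0, "dy": 0, "dz": 0, "ax": 0, "ay": 0, "az": 1, "jaw": 0}, {"dx": 0, "dy": 0, "dz": 0, "ax": 0, "ay": 0, "az": 1, "jaw": 0}, {"dx": 0, "dy": 0, "dz": 0, "ax": 0, "ay": 0, "az": 1, "jaw": 0}, {"dx": 0, "dy": 0, "dz": 0, "ax": 0, "ay": 0, "az": 1, "jaw": 0}, {"dx": 0, "dy": 0, "dz": 0, "ax": 0, "ay": 0, "az": 1, "jaw": 0}, {"dx": 0, "dy": 0, "dz": 0, "ax": 0, "ay": 0, "az": 1, "jaw": 0}, {"dx": 0, "dy": 0, "dz": 0, "ax": 0, "ay": 0, "az": 1, "jaw": 0}, {"dx": 0, "dy": 0, "dz": 0, "ax": 0, "ay": 0, "az": 1, "jaw": 0}, {"dx": 0, "dy": 0, "dz": 0, "ax": 0, "ay": 0, "az": 0.6, "jaw": 0}, {"dx": 0, "dy": 0, "dz": 0, "ax": 0, "ay": 0, "az": 0, "jaw": 0}])

```text
clock: 31.35
tool_pos: [0.5185, -0.0996, 0.2177]
eef_rot: [[0.999, 0.045, -0.001], [0.045, -0.999, 0.0], [-0.001, -0.0, -1.0]]
contact_force: [-5.1, -0.1, 6.0]
opening: 0.013
grasp_force: 60.3
```

```bash
python3 -c "
from h import *
st()"
```

```text
31.35 [ 0.5185 -0.0996  0.2177] [[0.999, 0.0447, -0.0008], [0.0447, -0.999, 0.0001], [-0.0008, -0.0001, -1.0]] op 0.013 F [-5.1 -0.1  6. ] T [-0.21  0.65 -0.16] g 60.33726453781128
```

Call:
play_rows(plan=[{"dx": 0, "dy": 0, "dz": 0, "ax": 0, "ay": 0, "az": 0.5, "jaw": 0}, {"dx": 0, "dy": 0, "dz": 0, "ax": 0, "ay": 0, "az": 0.5, "jaw": 0}, {"dx": 0, "dy": 0, "dz": 0, "ax": 0, "ay": 0, "az": 0, "jaw": 0}, {"dx": 0, "dy": 0, "dz": 0, "ax": 0, "ay": 0, "az": 0, "jaw": 0}])

```text
clock: 31.85
tool_pos: [0.5185, -0.0996, 0.2176]
eef_rot: [[0.995, -0.104, -0.001], [-0.104, -0.995, 0.0], [-0.001, 0.0, -1.0]]
contact_force: [-3.9, 0.2, 6.4]
opening: 0.0125
grasp_force: 60.3
```

```bash
python3 -c "
from h import *
st()"
```

```text
31.85 [ 0.5185 -0.0996  0.2176] [[0.9946, -0.1038, -0.0009], [-0.1038, -0.9946, 0.0001], [-0.0009, 0.0, -1.0]] op 0.0125 F [-3.9  0.2  6.4] T [-0.17  0.68  0.13] g 60.34815788269043
```

Call:
play_rows(plan=[{"dx": 0, "dy": 0, "dz": 0, "ax": 0, "ay": 0, "az": 0.1, "jaw": 0}, {"dx": 0, "dy": 0, "dz": 0, "ax": 0, "ay": 0, "az": 0, "jaw": 0}])

```text
clock: 32.1
tool_pos: [0.5185, -0.0995, 0.2176]
eef_rot: [[0.993, -0.118, -0.001], [-0.118, -0.993, -0.0], [-0.001, 0.0, -1.0]]
contact_force: [-4.3, 0.4, 6.0]
opening: 0.013
grasp_force: 60.4
```

```bash
python3 - <<'E'
from h import *
st()
c=calibration('top')
for i in range(3): im=snapshot('top');print(bot.get_obs()['torque'].round(2),bot.get_obs()['effort'].round(2))
E
```

```text
32.1 [ 0.5185 -0.0995  0.2176] [[0.993, -0.1182, -0.0009], [-0.1182, -0.993, -0.0001], [-0.0009, 0.0002, -1.0]] op 0.013 F [-4.3  0.4  6. ] T [-0.07  0.72  0.22] g 60.36474823951721
[-0.07  0.68  0.26] [  0.1  -43.32 -17.42   0.52  -1.39   0.25]
[-0.16  0.65  0.23] [  0.1  -43.32 -17.42   0.52  -1.39   0.25]
[-0.05  0.62  0.27] [  0.09 -43.32 -17.42   0.52  -1.39   0.25]
```

Torque has risen to about 0.25 N·m (friction plus clamping) at a hand angle of about −0.1 rad, so the clamp is tight. Letting go and backing off.

Call:
play_rows(plan=[{"dx": 0, "dy": 0, "dz": 0, "ax": 0, "ay": 0, "az": 0, "jaw": 0.5}, {"dx": 0, "dy": 0, "dz": 0, "ax": 0, "ay": 0, "az": 0, "jaw": 0.6}, {"dx": 0, "dy": 0, "dz": 0, "ax": 0, "ay": 0, "az": 0, "jaw": 0.6}, {"dx": 0, "dy": 0, "dz": -0.6, "ax": 0, "ay": 0, "az": 0, "jaw": 0.6}, {"dx": 0, "dy": 0, "dz": -0.8, "ax": 0, "ay": 0, "az": 0, "jaw": 0.6}, {"dx": 0, "dy": 0, "dz": -0.8, "ax": 0, "ay": 0, "az": 0, "jaw": 0.6}, {"dx": 0, "dy": 0, "dz": 0, "ax": 0, "ay": 0, "az": 0, "jaw": 0.6}, {"dx": 0, "dy": 0, "dz": 0, "ax": 0, "ay": 0, "az": 0, "jaw": 0.6}])

```text
clock: 33.25
tool_pos: [0.5187, -0.0996, 0.3046]
eef_rot: [[0.993, -0.119, -0.0], [-0.119, -0.993, 0.0], [-0.0, -0.0, -1.0]]
contact_force: [-0.4, -0.3, 0.7]
opening: 0.0511
grasp_force: 0.0
```

```bash
python3 - <<'E'
from h import *
st()
c=calibration('wrist');im=snapshot('wrist')
hsv=cv2.cvtColor(im,cv2.COLOR_RGB2HSV)
for nm,lo,hi,z,(x0,x1,y0,y1) in(('block',(12,90,40),(35,255,255),.056,(240,420,0,200)),('bar',(0,0,0),(180,255,50),.072,(285,370,120,300))):
    m=cv2.inRange(hsv,lo,hi);k=np.zeros_like(m);k[y0:y1,x0:x1]=m[y0:y1,x0:x1]
    cs,_=cv2.findContours(cv2.morphologyEx(k,cv2.MORPH_CLOSE,np.ones((7,7))),0,2)
    ct=max(cs,key=cv2.contourArea)[:,0];P=np.array([onz(c,p,z,True)[:2] for p in ct]);print(nm,cv2.boundingRect(ct),P.min(0).round(4),P.max(0).round(4),cv2.minAreaRect((P*1e3).astype(np.float32)))
E
```

```text
33.25 [ 0.5187 -0.0996  0.3046] [[0.9929, -0.119, -0.0005], [-0.119, -0.9929, 0.0002], [-0.0005, -0.0001, -1.0]] op 0.0511 F [-0.4 -0.3  0.7] T [-0.02  0.03 -0.02] g 0.0
block (275, 23, 70, 65) [ 0.6114 -0.1233] [ 0.6555 -0.0792] ((633.4293823242188, -101.23860931396484), (44.07769775390625, 43.98225402832031), 89.69733428955078)
bar (315, 173, 22, 72) [ 0.5004 -0.1076] [ 0.5515 -0.0927] ((525.9066162109375, -99.95744323730469), (13.217550277709961, 50.95633316040039), 86.65210723876953)
```

Block is back where it began (0.6334,−0.1012), flat and square. The bar may have sprung back slightly, so I'm giving it one more nip for certainty.

Call:
play_rows(plan=[{"dx": 0, "dy": 0, "dz": 0.8, "ax": 0, "ay": 0, "az": 0, "jaw": 0.6}, {"dx": 0, "dy": 0, "dz": 0.8, "ax": 0, "ay": 0, "az": 0, "jaw": 0.6}, {"dx": 0, "dy": 0, "dz": 0.6, "ax": 0, "ay": 0, "az": 0, "jaw": 0.6}, {"dx": 0, "dy": 0, "dz": 0, "ax": 0, "ay": 0, "az": 0, "jaw": 0.3}, {"dx": 0, "dy": 0, "dz": 0, "ax": 0, "ay": 0, "az": 0, "jaw": 0}, {"dx": 0, "dy": 0, "dz": 0, "ax": 0, "ay": 0, "az": 0, "jaw": 0}, {"dx": 0, "dy": 0, "dz": 0, "ax": 0, "ay": 0, "az": 0, "jaw": 0}, {"dx": 0, "dy": 0, "dz": 0, "ax": 0, "ay": 0, "az": 0, "jaw": 0}, {"dx": 0, "dy": 0, "dz": 0, "ax": 0, "ay": 0, "az": 0.1, "jaw": 0}, {"dx": 0, "dy": 0, "dz": 0, "ax": 0, "ay": 0, "az": 0, "jaw": 0}])

```text
clock: 34.55
tool_pos: [0.519, -0.0996, 0.2172]
eef_rot: [[0.991, -0.134, 0.0], [-0.134, -0.991, 0.0], [0.0, -0.0, -1.0]]
contact_force: [0.5, 1.1, -7.1]
opening: 0.0133
grasp_force: 59.2
```

```bash
python3 -c "
from h import *
st()"
```

```text
34.55 [ 0.519  -0.0996  0.2172] [[0.991, -0.134, 0.0], [-0.134, -0.991, 0.0001], [0.0, -0.0001, -1.0]] op 0.0133 F [ 0.5  1.1 -7.1] T [ 0.14 -0.07  0.31] g 59.15659189224243
```

Call:
play_rows(plan=[{"dx": 0, "dy": 0, "dz": 0, "ax": 0, "ay": 0, "az": 0, "jaw": 0.5}, {"dx": 0, "dy": 0, "dz": 0, "ax": 0, "ay": 0, "az": 0, "jaw": 0.6}, {"dx": 0, "dy": 0, "dz": 0, "ax": 0, "ay": 0, "az": 0, "jaw": 0.6}, {"dx": 0, "dy": 0, "dz": -0.6, "ax": 0, "ay": 0, "az": 0, "jaw": 0.6}, {"dx": 0, "dy": 0, "dz": -0.8, "ax": 0, "ay": 0, "az": 0, "jaw": 0.6}, {"dx": 0, "dy": 0, "dz": -0.8, "ax": 0, "ay": 0, "az": 0, "jaw": 0.6}, {"dx": 0, "dy": 0, "dz": 0, "ax": 0, "ay": 0, "az": 0, "jaw": 0.6}, {"dx": 0, "dy": 0, "dz": 0, "ax": 0, "ay": 0, "az": 0, "jaw": 0.6}])

```text
clock: 35.55
tool_pos: [0.5186, -0.0997, 0.3048]
eef_rot: [[0.991, -0.134, -0.0], [-0.134, -0.991, 0.0], [-0.0, -0.0, -1.0]]
contact_force: [-0.6, 0.2, 0.1]
opening: 0.0511
grasp_force: 0.0
```

```bash
python3 - <<'E'
from h import *
st()
c=calibration('wrist');im=snapshot('wrist')
hsv=cv2.cvtColor(im,cv2.COLOR_RGB2HSV)
for nm,lo,hi,z,(x0,x1,y0,y1) in(('block',(12,90,40),(35,255,255),.056,(240,420,0,200)),('bar',(0,0,0),(180,255,50),.072,(285,370,120,300))):
    m=cv2.inRange(hsv,lo,hi);k=np.zeros_like(m);k[y0:y1,x0:x1]=m[y0:y1,x0:x1]
    cs,_=cv2.findContours(cv2.morphologyEx(k,cv2.MORPH_CLOSE,np.ones((7,7))),0,2)
    ct=max(cs,key=cv2.contourArea)[:,0];P=np.array([onz(c,p,z,True)[:2] for p in ct]);print(nm,cv2.minAreaRect((P*1e3).astype(np.float32)))
E
```

```text
35.55 [ 0.5186 -0.0997  0.3048] [[0.991, -0.1339, -0.0003], [-0.1339, -0.991, 0.0001], [-0.0003, -0.0, -1.0]] op 0.0511 F [-0.6  0.2  0.1] T [-0.   -0.    0.05] g 0.0
block ((633.416748046875, -101.23219299316406), (44.11434555053711, 44.06942367553711), 89.86591339111328)
bar ((527.8076782226562, -100.18858337402344), (13.095954895019531, 46.904048919677734), 86.63646697998047)
```

```bash
python3 -c "
from station import bot
print(bot.close_job())"
```

```text
the job is handed in; nothing more can be done
None
```

The brass block is back on its own seat, turned a quarter with its slot running from jaw to fence, and the clamp (which opens anticlockwise) is screwed tight on it; I handed the job in at about 36 s, but the hand-in returned no verdict, and I viewed 12 pictures where the limit was 10.

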